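# Reset the tripped honing machine on the carver's bench

## Task

The honing machine has tripped its overload switch: with the tips of the shut fingers, push the pivoting cover wide open to bare the finger well in the machine's top, reach down into the well and press the sunken reset key all the way down for a moment, then push the cover back until it closes over the well again. Push gently and grip nothing: leave the raised start button alone, do not shove or lift the machine, and leave the chisels, paste bar and carving blank where they lie.

Things in the scene. Friction and masses are not known exactly. Their poses are not given: they have to be found in the camera images.
- machine: Honing machine, loose on the bench, about 5 kg: grey housing 180 (x) by 220 mm (y), flat top 90 mm above the bench; a fixed cork wheel on its +y side, 100 mm diameter, top 110 mm up, reaches y = +158 mm. Origin: centre of the underside, at bench height; y towards the wheel, z up. In this frame (mm): well (-10, -10), cover pivot (40, -10), start button (50, 75).
- well (a point): Centre of the mouth of the finger well, level with the housing top (90 mm above the bench). A round well, 48 mm across and 30 mm deep with straight rigid walls; the shut fingers fit in, open ones do not. The reset key stands in the middle of its floor. The closed cover hides it.
- key (a joint): Reset key travel (m): 0 released, 0.005 fully down at a hard stop. Springs back up by itself; needs about 2 N to start and 6 N to be fully down.
- key_top (a point): Centre of the top face of the reset key, a steel round button of 22 mm diameter; when released it stands 10 mm above the well floor, 20 mm below the housing top (70 mm above the bench).
- cover (a joint): Angle of the pivoting cover (rad): 0 closed at a stop, pointing from the pivot to the machine's -x, centred over the well; grows counter-clockwise seen from above (swings towards the machine's -y) to 1.8, wide open at a stop. Light friction (under 1 N at the pin); stays where left. Clear of the well above 1.4, covers all of it below 0.16.
- lug (a point): Centre of the top of the upright steel pin on the cover, 62 mm from the pivot; push it sideways to swing the cover. Pin: 10 mm diameter, 22 mm above the cover's upper face, top 116 mm above the bench. Cover: flat aluminium disc of 66 mm diameter, 3 mm thick, upper face 94 mm above the bench, disc centre 50 mm from the pivot.
- pivot (a point): Pivot of the cover (upright axis) at the level of the housing top, 50 mm from the well's centre towards the machine's +x. Its screw head rises 8 mm above the housing top.
- start (a joint): Start button travel (m): 0 released, 0.005 fully down. Must not be pressed.
- start_top (a point): Centre of the top face of the raised start button, black, round, 30 mm diameter, standing 14 mm proud of the housing top (104 mm above the bench).
- chisel_wide: Bystander, loose: wood carver's chisel lying on the bench, 190 mm long, round wooden handle 22 mm thick, 18 mm wide steel blade. Origin on the bench, 75 mm from the butt of the handle; x axis runs from handle to blade.
- chisel_narrow: Bystander, loose: wood carver's chisel lying on the bench, 190 mm long, round wooden handle 22 mm thick, 8 mm wide steel blade. Origin on the bench, 75 mm from the butt of the handle; x axis runs from handle to blade.
- paste_bar: Bystander, loose: bar of honing paste, brown, 75 x 26 x 18 mm, lying on the machine's top near its front and wheel side. Origin at the centre of its underside, x along its length.
- blank: Bystander, loose: carving blank of plain wood on the bench beyond the wheel, 100 x 60 x 30 mm with a round boss 20 mm high and 44 mm across on top. Origin at the centre of its underside, x along its length.

How it is judged:
By the outcome, as a careful person would: the job done as asked, in the order asked, and still so for the second after the job is handed in, with the robot touching nothing.
It also fails if it takes over 58 s, if anything falls off the work surface, if the arm or the gripper's body presses on something with over 40 N, if the wrist force passes 120 N, or if a joint passes its speed limit or range.

## Robot

A 6-joint arm with a two-finger parallel gripper is mounted at the origin on the work surface. World frame = base frame: x ahead of the robot, y to its left, z up, the work surface at z = 0. Lengths are in m, angles in rad, forces in N, time in s.
With the tool pointing down it reaches from about 0.375 to 0.9 m from the base axis. Payload 3.1 kg.
Tool frame: the origin (TCP) lies where the fingers leave the gripper's body, on its centre line; the fingertips stand 73 mm ahead of it and the grasp point (between the pads) lies 54 mm ahead of it; z points along the fingers, y is the line along which they close (so a half turn about z gives the same grasp; the last joint's range is limited). The gripper opens to 85 mm and grips with 20 to 120 N. Pads are 22 mm wide; open, the fingers measure 114 mm over their backs; the gripper's body (76 mm by 85 mm) begins 54 mm behind the grasp point. The pads swing forward as they close: fully open they stand 13 mm farther back than shut.
Start: joints at [-1.319, 0.527, 1.433, -0, 1.181, -0.178], TCP at [0.26, -0.568, 0.304] pointing down, gripper open.
Joint ranges: [-3.08, 3.08], [-0.75, 2.2], [0.22, 2.44], [-1.43, 4.57], [0, 2.65], [-2.85, 2.85]. Speed limits (rad/s): [2.79, 2.79, 3.14, 3.14, 3.14, 3.14].

## Interface

Orientations are given as a unit quaternion [x, y, z, w].
In Python, from station import manip gives the robot as it stands.
- The arm moves only by the shell command python3 -m crank 'ROWS' [FORCE]. ROWS is JSON, a list of rows, each an object with "dp": the shift along the tool's x, y, z normalised to -1 to 1, where 1 is 50 cm, a list of three; "delta_rot": the turn, a rotation vector about the tool's x, y, z normalised to -1 to 1, where 1 is 2 pi rad, a list of three; "fingers": the opening, from -1 (shut) to 1 (fully open). A call has 1 to 12 rows; each row shifts and turns the commanded pose from where the row before left it, along the tool's axes as they then stand; what a row does not reach is not made up. A row lasts 1/12 s, in which the tool goes at most 41.7 mm and 7.16 degrees, less where a joint would pass 70% of its speed; a pose out of reach is approached as far as the arm can. A call with a number of a shift or a turn outside -1 to 1 is refused whole. A call with a gripper value outside its range is refused whole. The fingers move at their own pace and stop on an object; FORCE is the grip in N (left out, the last holds). Time passes only in rows, so rows that do not move let the fingers close. It gives the time, the measured TCP pose, the force, the opening and the grip force at its end, in the units of the state.
- manip.sense(): the state, without advancing time (a new reading comes with each control period).
- manip.snapshot(name): name is "scene" or "side" or "wrist"; returns (picture, depth): 384x512x3 uint8, red, green, blue; 384x512 float32, m along the optical axis (not along the pixel's ray), 0 where there is no reading.
- manip.camera_model(name): a dict with "fx", "fy", "cx", "cy" (pixels), "origin" and "attitude" of the camera in the world. Camera axes: x right, y up, looking along -z (the intrinsics and any distortion apply to the point x, -y, -z); pixel columns grow to the right and rows downward; lengths in m; the calibration is good to about 2 mm. A picture is of the moment at which its call begins: read the wrist's pose just before it. camera_model takes no time and is no camera call; for the wrist camera it gives the pose at the moment of the call.
- manip.sign_off(): hands the job in; it is judged then, once.
The state is a dict: "t": time; "q": joint angles; "qd": joint speeds; "tau": joint torques, N m; "tcp_pos": TCP position; "tool_rot": TCP orientation; "force": force on the tool from outside, world axes, zero at the start; "ft_torque": the same for the moment, N m; "finger_gap": opening from 0.0 (shut) to 1.0 (fully open); "gripper_force": force on a finger pad.
Only numpy, scipy, OpenCV 4.12 (cv2) and the standard library are available. Lean on these libraries where they do the work, as an engineer would, in place of code of your own. Each camera call takes 0.05 s, during which the arm holds its last target. There are 200 camera calls.

## Working session

There is one attempt and no reset: what is moved stays moved. The work goes in short steps, Python scripts to look and compute and a shell command to move; the robot and the scene stay as the last step left them, time stands still between calls to the robot, and variables do not carry over. Pictures are saved under pics/ and viewed, at most 10 in all, crops included, and the job is handed in when it is done.

```bash
mkdir -p pics; ls; python3 - <<'E'
from station import manip
import cv2,numpy as np
s=manip.sense();print(s['t'],s['tcp_pos'],s['tool_rot'],s['force'],s['finger_gap'])
for n in('scene','side'):
    p,d=manip.snapshot(n);cv2.imwrite(f'pics/{n}0.png',p[:,:,::-1]);np.save(n+'0.npy',d);m=manip.camera_model(n);print(n,m)
E
```

```text
pics
0.0 [ 0.26032367 -0.56759967  0.30294087] [ 9.76994925e-01  2.13259918e-01 -5.64468890e-05 -1.05884309e-03] [ 0.01668653  0.10849814 -0.64661949] 0.9979441580179571
scene {'fx': 357.62718590304104, 'fy': 357.62718590304104, 'cx': 257.23230858711844, 'cy': 189.27959403292482, 'origin': array([ 1.07097457, -0.27760068,  0.70064499]), 'attitude': array([0.3329371 , 0.19274971, 0.43875534, 0.81209248])}
side {'fx': 368.54226700977466, 'fy': 368.54226700977466, 'cx': 256.0323025819869, 'cy': 188.6855364391902, 'origin': array([0.27658326, 0.57352882, 0.70373069]), 'attitude': array([-0.09819572,  0.36701536,  0.89819601, -0.22113629])}
```

View pics/scene0.png

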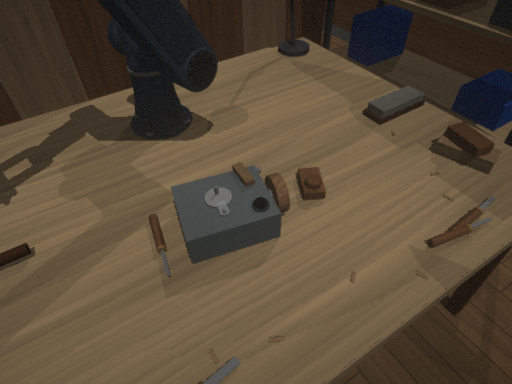

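View pics/side0.png

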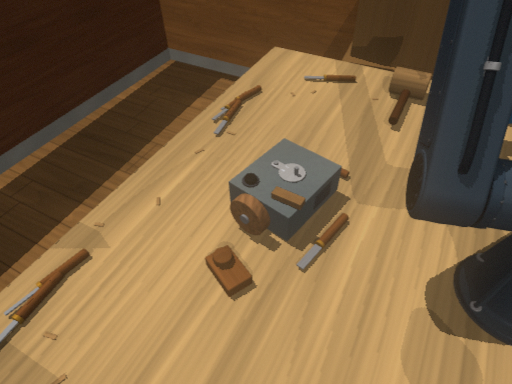

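The scene picture shows the machine at about (225,205): cover disc (218,197), pivot (223,211), start button (261,205), paste bar (243,174). The side picture shows the same from behind, with a chisel at (323,240) on the robot side.

```bash
cat >h.py <<'E'
import numpy as np,cv2
from scipy.spatial.transform import Rotation as R
from station import manip
def cloud(d,m):
    v,u=np.mgrid[:d.shape[0],:d.shape[1]]
    c=np.stack([(u-m['cx'])/m['fx']*d,-(v-m['cy'])/m['fy']*d,-d],-1)
    return c@R.from_quat(m['attitude']).as_matrix().T+m['origin']
def atz(u,v,z,m):
    r=R.from_quat(m['attitude']).apply([(u-m['cx'])/m['fx'],-(v-m['cy'])/m['fy'],-1]);return m['origin']+r*(z-m['origin'][2])/r[2]
def proj(p,m):
    c=R.from_quat(m['attitude']).inv().apply(np.asarray(p)-m['origin']);return np.array([m['cx']+m['fx']*c[...,0]/-c[...,2],m['cy']+m['fy']*c[...,1]/c[...,2]]).T
E
python3 - <<'E'
from h import *
for n,pts in(('scene',dict(pin=(217,188,.116),disc=(218,197,.094),piv=(223,211,.098),start=(261,203,.104))),('side',dict(pin=(298,171,.116),disc=(292,173,.094),piv=(276,163,.098),start=(251,179,.104)))):
    m=manip.camera_model(n)
    for k,(u,v,z) in pts.items():print(n,k,atz(u,v,z,m).round(4))
    P=cloud(np.load(n+'0.npy'),m);c=atz(*pts['disc'],m)
    k=(abs(P[...,2]-.092)<.006)&(np.hypot(P[...,0]-c[0],P[...,1]-c[1])<.18)
    k=cv2.morphologyEx(k.astype(np.uint8),cv2.MORPH_OPEN,np.ones((5,5)))>0
    print(cv2.minAreaRect((P[k][:,:2]*1000).astype(np.float32)),np.median(P[k][:,2]))
E
```

```text
scene pin [ 0.5122 -0.0448  0.116 ]
scene disc [ 0.5194 -0.0484  0.094 ]
scene piv [ 0.5683 -0.0615  0.098 ]
scene start [0.6002 0.0204 0.104 ]
((533.5396728515625, -19.439254760742188), (261.1191101074219, 182.63302612304688), 77.7901611328125) 0.08947243627816509
side pin [ 0.4962 -0.0319  0.116 ]
side disc [ 0.5145 -0.0414  0.094 ]
side piv [ 0.563  -0.0526  0.098 ]
side start [0.5877 0.0314 0.104 ]
((532.4359130859375, -19.37744140625), (263.6068115234375, 181.49095153808594), 77.38433074951172) 0.0897124702600991
```

```bash
python3 -m crank '[{"dp":[0.06,-0.049,0],"delta_rot":[0,0,0],"fingers":-1},{"dp":[0.06,-0.049,0],"delta_rot":[0,0,0],"fingers":-1},{"dp":[0.06,-0.049,0],"delta_rot":[0,0,0],"fingers":-1},{"dp":[0.06,-0.049,0],"delta_rot":[0,0,0],"fingers":-1},{"dp":[0.06,-0.049,0],"delta_rot":[0,0,0],"fingers":-1},{"dp":[0.06,-0.049,0],"delta_rot":[0,0,0],"fingers":-1},{"dp":[0.06,-0.049,0],"delta_rot":[0,0,0],"fingers":-1},{"dp":[0.06,-0.049,0],"delta_rot":[0,0,0],"fingers":-1},{"dp":[0.06,-0.049,0],"delta_rot":[0,0,0],"fingers":-1},{"dp":[0.06,-0.049,0],"delta_rot":[0,0,0],"fingers":-1},{"dp":[0.06,-0.049,0],"delta_rot":[0,0,0],"fingers":-1},{"dp":[0.06,-0.049,0],"delta_rot":[0,0,0],"fingers":-1}]' 20
python3 -m crank '[{"dp":[0.06,-0.049,0],"delta_rot":[0,0,0],"fingers":-1},{"dp":[0.06,-0.049,0],"delta_rot":[0,0,0],"fingers":-1},{"dp":[0.06,-0.049,0],"delta_rot":[0,0,0],"fingers":-1},{"dp":[0,0,0],"delta_rot":[0,0,-0.0184],"fingers":-1},{"dp":[0,0,0],"delta_rot":[0,0,-0.0184],"fingers":-1},{"dp":[0,0,0],"delta_rot":[0,0,-0.0184],"fingers":-1},{"dp":[0,0,0],"delta_rot":[0,0,-0.0184],"fingers":-1},{"dp":[0,0,0],"delta_rot":[0,0,-0.0184],"fingers":-1},{"dp":[0,0,0],"delta_rot":[0,0,-0.0184],"fingers":-1},{"dp":[0,0,0],"delta_rot":[0,0,-0.0184],"fingers":-1},{"dp":[0,0,0],"delta_rot":[0,0,-0.0184],"fingers":-1},{"dp":[0,0,0],"delta_rot":[0,0,0],"fingers":-1}]' 20
python3 - <<'E'
from h import *
s=manip.sense();print(s['t'],s['tcp_pos'],s['tool_rot'],s['q'],s['force'],s['finger_gap'],R.from_quat(s['tool_rot']).as_matrix()[:,0])
m=manip.camera_model('wrist');p,d=manip.snapshot('wrist');print(m)
cv2.imwrite('pics/w1.png',p[:,:,::-1]);np.save('w1.npy',d);np.save('w1m.npy',m)
E
```

```text
t: 1.1
tcp_pos: [0.4655, -0.1489, 0.3037]
tool_rot: [0.977, 0.213, -0.0, -0.0]
force: [0.8, -0.6, 0.9]
finger_gap: 0.001
gripper_force: 0.0
t: 2.1
tcp_pos: [0.5161, -0.0464, 0.3036]
tool_rot: [0.779, 0.627, -0.0, -0.0]
force: [0.5, 0.7, 0.6]
finger_gap: -0.0
gripper_force: 0.0
2.1 [ 0.5161155  -0.04640981  0.30355971] [ 7.78639890e-01  6.27470867e-01 -2.57579056e-04 -4.08356951e-04] [-3.05567222e-01  3.85149512e-01  1.69797584e+00  2.67828881e-05
  1.05943263e+00 -9.13858058e-02] [0.47525724 0.71641857 0.60404755] -2.4123863737659364e-05 [2.12560489e-01 9.77147904e-01 1.11341525e-04]
{'fx': 335.8401197956221, 'fy': 335.8401197956221, 'cx': 253.9982215397193, 'cy': 198.4469546527536, 'origin': array([0.53306694, 0.03316383, 0.37458565]), 'attitude': array([-0.15736707,  0.01699302, -0.10536725,  0.98175587])}
```

View pics/w1.png

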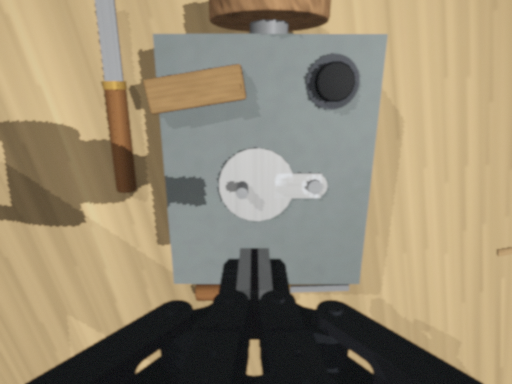

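The wrist picture is from straight above: cover disc at (256,185), pivot (316,186), pin top at about (236,186), start button (335,82), paste bar (195,88), and the fingertips in view at (255,255).

```bash
python3 - <<'E'
from h import *
m=np.load('w1m.npy',allow_pickle=True).item()
for k,a in dict(disc=(256,185,.094),piv=(316,186,.098),start=(336,82,.104),pin=(233,187,.116),bar=(195,85,.108),tip=(255,255,.2306)).items():print(k,atz(*a,m).round(4))
P=cloud(np.load('w1.npy'),m)
k=(abs(P[...,2]-.090)<.008)&(abs(P[...,0]-.53)<.15);k[250:]=0
k=cv2.morphologyEx(k.astype(np.uint8),cv2.MORPH_OPEN,np.ones((9,9)))>0
r=cv2.minAreaRect((P[k][:,:2]*1000).astype(np.float32));print(r,cv2.boxPoints(r))
k=(P[...,2]>.105)&(P[...,2]<.125);k[:140]=0;k[215:]=0
v,u=np.nonzero(k);print(u.mean(),v.mean(),len(u),np.median(P[k],0))
ps=np.array([[.517,-.046],[.5661,-.057]])
E
```

```text
disc [ 0.5177 -0.0454  0.094 ]
piv [ 0.568  -0.0561  0.098 ]
start [0.5949 0.0241 0.104 ]
pin [ 0.5006 -0.037   0.116 ]
bar [0.4901 0.0446 0.108 ]
tip [ 0.5174 -0.041   0.2306]
((535.808349609375, -8.399208068847656), (208.05288696289062, 180.59706115722656), 77.62460327148438) [[ 425.31345  -90.65611]
 [ 601.71423 -129.36095]
 [ 646.3032    73.8577 ]
 [ 469.90247  112.56253]]
241.26451612903224 191.11612903225807 155 [ 0.50621473 -0.04176507  0.1164414 ]
```

```bash
python3 -m crank '[{"dp":[0.049,-0.022,0],"delta_rot":[0,0,0],"fingers":-1},{"dp":[0,0,0.065],"delta_rot":[0,0,0],"fingers":-1},{"dp":[0,0,0.065],"delta_rot":[0,0,0],"fingers":-1},{"dp":[0,0,0.065],"delta_rot":[0,0,0],"fingers":-1},{"dp":[0,0,0.064],"delta_rot":[0,0,0],"fingers":-1},{"dp":[0,0,0],"delta_rot":[0,0,0],"fingers":-1},{"dp":[0,0,0],"delta_rot":[0,0,0],"fingers":-1}]'
python3 - <<'E'
from h import *
s=manip.sense();print(s['t'],s['tcp_pos'],s['tool_rot'],s['force'])
ex=np.array([.9768,-.2144]);ey=-np.array([-.2144,-.9768]);print(ex@s['tcp_pos'][:2],ey@s['tcp_pos'][:2])
p,d=manip.snapshot('wrist');cv2.imwrite('pics/w2.png',p[:,:,::-1])
E
```

```text
t: 2.73
tcp_pos: [0.51, -0.02, 0.1732]
tool_rot: [0.78, 0.626, -0.001, -0.002]
force: [0.1, -0.0, -0.2]
finger_gap: -0.003
gripper_force: 0.0
2.7333 [ 0.51000311 -0.02004301  0.17320181] [ 0.77984407  0.62596955 -0.00136287 -0.00186944] [ 0.09117452 -0.04369483 -0.17023902]
0.5024682612148633 0.08976665957116277
```

View pics/w2.png

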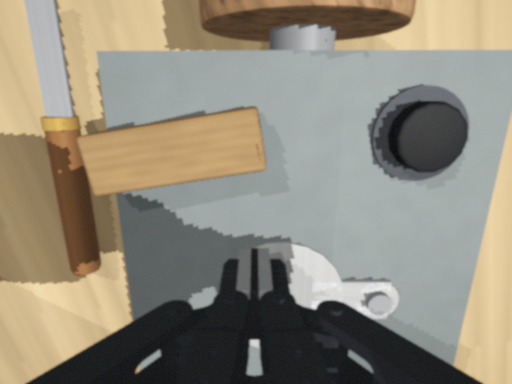

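```bash
python3 -m crank '[{"dp":[-0.008,0,0],"delta_rot":[0,0,0],"fingers":-1},{"dp":[-0.008,0,0],"delta_rot":[0,0,0],"fingers":-1},{"dp":[-0.0087,-0.0019,0],"delta_rot":[0,0,-0.0111],"fingers":-1},{"dp":[-0.0087,-0.0019,0],"delta_rot":[0,0,-0.0111],"fingers":-1},{"dp":[-0.0087,-0.0019,0],"delta_rot":[0,0,-0.0111],"fingers":-1},{"dp":[-0.0087,-0.0019,0],"delta_rot":[0,0,-0.0111],"fingers":-1},{"dp":[-0.0087,-0.0019,0],"delta_rot":[0,0,-0.0111],"fingers":-1},{"dp":[-0.0087,-0.0019,0],"delta_rot":[0,0,-0.0111],"fingers":-1}]'
python3 - <<'E'
from h import *
s=manip.sense();print(s['t'],s['tcp_pos'],s['force'])
T=s['tcp_pos'][:2];Rm=R.from_quat(s['tool_rot']).as_matrix()[:2,:2]
ex=np.array([.9768,-.2144]);ey=np.array([.2144,.9768]);piv=.565*ex+.0663*ey
print('pivot in tool',(piv-T)@Rm*1000)
p,d=manip.snapshot('scene');cv2.imwrite('pics/s2.png',cv2.resize(p[130:270,140:320,::-1],None,fx=4,fy=4))
E
```

```text
t: 3.45
tcp_pos: [0.5033, -0.0545, 0.1764]
tool_rot: [0.631, 0.776, 0.001, 0.002]
force: [1.2, 1.2, -0.1]
finger_gap: 0.001
gripper_force: 0.4
3.45 [ 0.50330193 -0.05445399  0.17640798] [ 1.2137766   1.17548552 -0.05302904]
pivot in tool [-14.64823371  61.10228162]
```

View pics/s2.png

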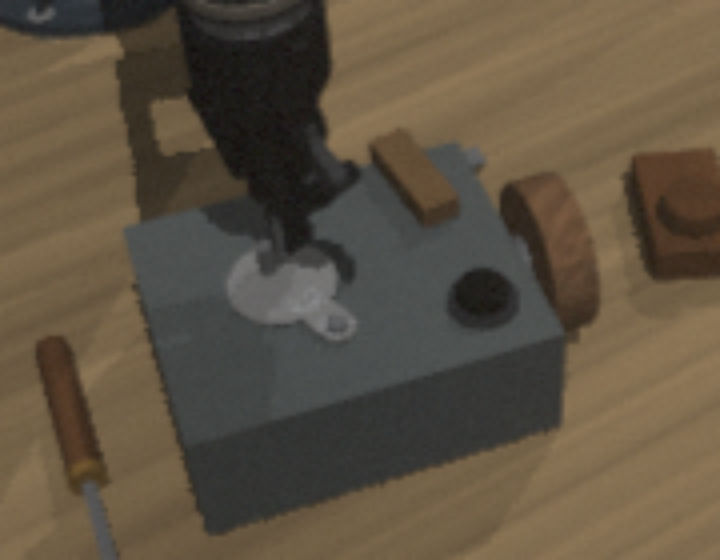

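The crop shows the cover partly swung open about the pivot (335,322), with the fingertips behind the pin at (270,255). Force is under 2 N, so I continue the arc.

```bash
python3 -m crank '[{"dp":[-0.0087,-0.0019,0.003],"delta_rot":[0,0,-0.0111],"fingers":-1},{"dp":[-0.0087,-0.0019,0],"delta_rot":[0,0,-0.0111],"fingers":-1},{"dp":[-0.0087,-0.0019,0],"delta_rot":[0,0,-0.0111],"fingers":-1},{"dp":[-0.0087,-0.0019,0],"delta_rot":[0,0,-0.0111],"fingers":-1},{"dp":[-0.0087,-0.0019,0],"delta_rot":[0,0,-0.0111],"fingers":-1},{"dp":[-0.0087,-0.0019,0],"delta_rot":[0,0,-0.0111],"fingers":-1},{"dp":[-0.0087,-0.0019,0],"delta_rot":[0,0,-0.0111],"fingers":-1},{"dp":[-0.0087,-0.0019,0],"delta_rot":[0,0,-0.0111],"fingers":-1},{"dp":[-0.0087,-0.0019,0],"delta_rot":[0,0,-0.0111],"fingers":-1}]'
python3 - <<'E'
from h import *
s=manip.sense();print(s['t'],s['tcp_pos'],s['force'])
T=s['tcp_pos'][:2];M=R.from_quat(s['tool_rot']).as_matrix();Rm=M[:2,:2];print(M[:,2])
ex=np.array([.9768,-.2144]);ey=np.array([.2144,.9768]);piv=.565*ex+.0663*ey
print('pivot in tool',(piv-T)@Rm*1000)
E
```

```text
t: 4.25
tcp_pos: [0.513, -0.0921, 0.1744]
tool_rot: [0.361, 0.932, 0.0, 0.001]
force: [-0.1, 1.0, -0.1]
finger_gap: -0.002
gripper_force: 0.4
4.25 [ 0.51303842 -0.09212599  0.17440094] [-0.07046548  1.03991205 -0.12831367]
[ 1.70961304e-03 -5.43647588e-04 -9.99998391e-01]
pivot in tool [-15.11157225  62.17775365]
```

```bash
python3 -m crank '[{"dp":[-0.0087,-0.0019,0],"delta_rot":[0,0,-0.0111],"fingers":-1},{"dp":[-0.0087,-0.0019,0],"delta_rot":[0,0,-0.0111],"fingers":-1},{"dp":[-0.0087,-0.0019,0],"delta_rot":[0,0,-0.0111],"fingers":-1},{"dp":[-0.0087,-0.0019,0],"delta_rot":[0,0,-0.0111],"fingers":-1},{"dp":[-0.0087,-0.0019,0],"delta_rot":[0,0,-0.0111],"fingers":-1},{"dp":[-0.0087,-0.0019,0],"delta_rot":[0,0,-0.0111],"fingers":-1},{"dp":[-0.0087,-0.0019,0],"delta_rot":[0,0,-0.0111],"fingers":-1},{"dp":[-0.0087,-0.0019,0],"delta_rot":[0,0,-0.0111],"fingers":-1},{"dp":[-0.0087,-0.0019,0],"delta_rot":[0,0,-0.0111],"fingers":-1},{"dp":[-0.0087,-0.0019,0],"delta_rot":[0,0,-0.0111],"fingers":-1},{"dp":[0,0,0],"delta_rot":[0,0,0],"fingers":-1}]'
python3 -m crank '[{"dp":[0.02,0,0],"delta_rot":[0,0,0],"fingers":-1},{"dp":[0,0,-0.06],"delta_rot":[0,0,0],"fingers":-1},{"dp":[0,0,-0.06],"delta_rot":[0,0,0],"fingers":-1},{"dp":[0,0,0],"delta_rot":[0,0,0],"fingers":-1},{"dp":[0,0,0],"delta_rot":[0,0,0],"fingers":-1}]'
python3 - <<'E'
from h import *
s=manip.sense();print(s['t'],s['tcp_pos'],s['force'])
T=s['tcp_pos'][:2];M=R.from_quat(s['tool_rot']).as_matrix();Rm=M[:2,:2];print(M)
ex=np.array([.9768,-.2144]);ey=np.array([.2144,.9768]);piv=.565*ex+.0663*ey
print('pivot in tool',(piv-T)@Rm*1000)
m=manip.camera_model('wrist');p,d=manip.snapshot('wrist');np.save('w3m.npy',m)
q,e=manip.snapshot('scene')
cv2.imwrite('pics/w3.png',np.hstack([cv2.resize(p[:,:,::-1],(480,360)),cv2.resize(q[150:270,160:267,::-1],(320,360))]))
for k,c in (('well',.515*ex+.0663*ey),):print(k,proj(np.r_[c,.09],m),proj(np.r_[c,.09],manip.camera_model('scene')))
E
```

```text
t: 5.17
tcp_pos: [0.5488, -0.1187, 0.1745]
tool_rot: [0.022, 1.0, -0.001, 0.002]
force: [-0.1, 0.4, -0.3]
finger_gap: -0.002
gripper_force: 0.0
t: 5.58
tcp_pos: [0.5388, -0.118, 0.2356]
tool_rot: [0.023, 1.0, -0.001, 0.003]
force: [-0.1, 0.0, -0.1]
finger_gap: 0.002
gripper_force: 0.0
5.5833 [ 0.53875759 -0.11799461  0.23562265] [-0.09031627  0.03662316 -0.14724431]
[[-0.99893553  0.04577914  0.00566436]
 [ 0.04576521  0.99894893 -0.00256644]
 [-0.00577589 -0.00230448 -0.99998066]]
pivot in tool [-24.49994847  62.80770714]
well [360.30797915 174.87469641] [218.7659946  197.15820205]
```

View pics/w3.png

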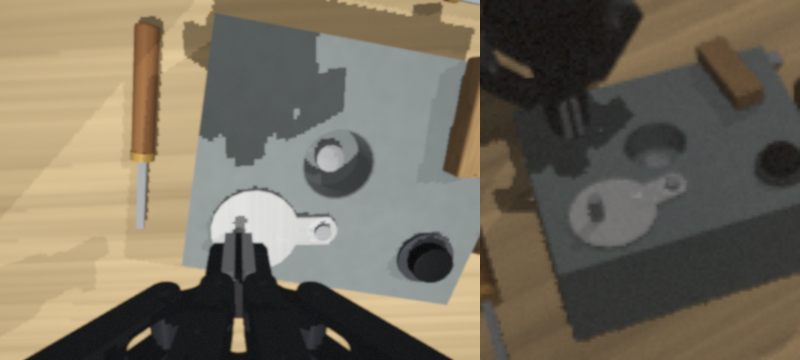

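The left half shows the cover swung wide open and the well bare. The rim centre is at (338,163), or (360,174) full-size, against a predicted (360,175), so the map holds. The right half agrees.

```bash
python3 -m crank '[{"dp":[0.0252,0.0714,0],"delta_rot":[0,0,0],"fingers":-1},{"dp":[0.0252,0.0714,0],"delta_rot":[0,0,0],"fingers":-1},{"dp":[0,0,0.05],"delta_rot":[0,0,0],"fingers":-1},{"dp":[0,0,0.04],"delta_rot":[0,0,0],"fingers":-1},{"dp":[0,0,0],"delta_rot":[0,0,0],"fingers":-1},{"dp":[0,0,0],"delta_rot":[0,0,0],"fingers":-1},{"dp":[0,0,0],"delta_rot":[0,0,0],"fingers":-1}]'
python3 - <<'E'
from h import *
s=manip.sense();print(s['tcp_pos'],s['force'],R.from_quat(s['tool_rot']).as_matrix()[:,2])
m=manip.camera_model('wrist');p,d=manip.snapshot('wrist');q,e=manip.snapshot('scene')
cv2.imwrite('pics/w4.png',np.hstack([cv2.resize(p[:,:,::-1],(480,360)),cv2.resize(q[150:270,160:267,::-1],(320,360))]))
E
```

```text
t: 6.27
tcp_pos: [0.5159, -0.0454, 0.1879]
tool_rot: [0.022, 1.0, 0.0, -0.0]
force: [0.4, -0.3, 0.4]
finger_gap: -0.001
gripper_force: 0.0
[ 0.51590225 -0.04536097  0.18788592] [ 0.37859648 -0.27396501  0.37600177] [-3.71692270e-04  8.61948501e-05 -9.99999927e-01]
```

View pics/w4.png

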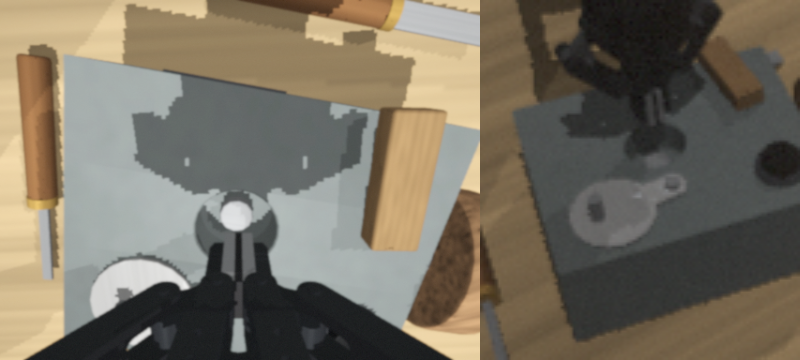

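The well mouth (236,225) lies laterally in line with the shut fingertips (239,240), the key shows at (237,215), and the cover is clear at lower left. Going down.

```bash
python3 -m crank '[{"dp":[-0.0024,0,0.019],"delta_rot":[0,0,0],"fingers":-1},{"dp":[0,0,0.019],"delta_rot":[0,0,0],"fingers":-1},{"dp":[0,0,0.019],"delta_rot":[0,0,0],"fingers":-1},{"dp":[0,0,0.017],"delta_rot":[0,0,0],"fingers":-1},{"dp":[0,0,0],"delta_rot":[0,0,0],"fingers":-1},{"dp":[0,0,0],"delta_rot":[0,0,0],"fingers":-1}]'
python3 -m crank '[{"dp":[0,0,0.004],"delta_rot":[0,0,0],"fingers":-1},{"dp":[0,0,0.004],"delta_rot":[0,0,0],"fingers":-1},{"dp":[0,0,0.004],"delta_rot":[0,0,0],"fingers":-1},{"dp":[0,0,0.004],"delta_rot":[0,0,0],"fingers":-1},{"dp":[0,0,0],"delta_rot":[0,0,0],"fingers":-1},{"dp":[0,0,0],"delta_rot":[0,0,0],"fingers":-1}]'
```

```text
t: 6.87
tcp_pos: [0.5164, -0.045, 0.1499]
tool_rot: [0.022, 1.0, 0.0, -0.001]
force: [0.1, -0.8, 0.8]
finger_gap: 0.003
gripper_force: 0.0
t: 7.37
tcp_pos: [0.5169, -0.0451, 0.1429]
tool_rot: [0.022, 1.0, -0.0, -0.0]
force: [0.6, 0.6, -0.4]
finger_gap: 0.002
gripper_force: 0.0
```

```bash
python3 -m crank '[{"dp":[0,0,0.003],"delta_rot":[0,0,0],"fingers":-1},{"dp":[0,0,0.003],"delta_rot":[0,0,0],"fingers":-1},{"dp":[0,0,0],"delta_rot":[0,0,0],"fingers":-1}]'
python3 -m crank '[{"dp":[0,0,0.003],"delta_rot":[0,0,0],"fingers":-1},{"dp":[0,0,0.001],"delta_rot":[0,0,0],"fingers":-1},{"dp":[0,0,0],"delta_rot":[0,0,0],"fingers":-1}]'
```

```text
t: 7.62
tcp_pos: [0.517, -0.0451, 0.1401]
tool_rot: [0.022, 1.0, -0.0, 0.0]
force: [-0.2, 0.2, 4.2]
finger_gap: 0.004
gripper_force: 1.9
t: 7.87
tcp_pos: [0.517, -0.0451, 0.1381]
tool_rot: [0.022, 1.0, -0.0, 0.0]
force: [-1.0, 0.7, 6.1]
finger_gap: -0.001
gripper_force: 2.7
```

Pressing on until the hard stop shows as a clear rise in force.

```bash
python3 -m crank '[{"dp":[0,0,0.002],"delta_rot":[0,0,0],"fingers":-1},{"dp":[0,0,0],"delta_rot":[0,0,0],"fingers":-1}]'
python3 -m crank '[{"dp":[0,0,0.002],"delta_rot":[0,0,0],"fingers":-1},{"dp":[0,0,0],"delta_rot":[0,0,0],"fingers":-1},{"dp":[0,0,0],"delta_rot":[0,0,0],"fingers":-1}]'
```

```text
t: 8.03
tcp_pos: [0.517, -0.0451, 0.1376]
tool_rot: [0.022, 1.0, -0.0, 0.0]
force: [-1.4, 0.8, 7.9]
finger_gap: 0.004
gripper_force: 4.2
t: 8.28
tcp_pos: [0.517, -0.0451, 0.1375]
tool_rot: [0.022, 1.0, -0.0, 0.001]
force: [-2.7, -0.1, 14.6]
finger_gap: 0.001
gripper_force: 7.8
```

Position has stopped at the hard stop with 14.6 N, so the key is fully down. I hold briefly, retreat and move to the far side of the pin.

```bash
python3 -m crank '[{"dp":[0,0,0],"delta_rot":[0,0,0],"fingers":-1},{"dp":[0,0,0],"delta_rot":[0,0,0],"fingers":-1},{"dp":[0,0,0],"delta_rot":[0,0,0],"fingers":-1},{"dp":[0,0,-0.01],"delta_rot":[0,0,0],"fingers":-1},{"dp":[0,0,-0.02],"delta_rot":[0,0,0],"fingers":-1},{"dp":[0,0,-0.03],"delta_rot":[0,0,0],"fingers":-1},{"dp":[0,0,-0.05],"delta_rot":[0,0,0],"fingers":-1},{"dp":[0,0,-0.05],"delta_rot":[0,0,0],"fingers":-1},{"dp":[0,0,-0.046],"delta_rot":[0,0,0],"fingers":-1},{"dp":[0,0,0],"delta_rot":[0,0,0],"fingers":-1}]'
python3 -m crank '[{"dp":[-0.0514,-0.0468,0],"delta_rot":[0,0,0],"fingers":-1},{"dp":[-0.0514,-0.0468,0],"delta_rot":[0,0,0],"fingers":-1},{"dp":[-0.0514,-0.0468,0],"delta_rot":[0,0,0],"fingers":-1},{"dp":[0,0,0],"delta_rot":[0,0,0],"fingers":-1},{"dp":[0,0,0],"delta_rot":[0,0,0],"fingers":-1}]'
python3 - <<'E'
from h import *
s=manip.sense();print(s['tcp_pos'],s['force'])
m=manip.camera_model('wrist');p,d=manip.snapshot('wrist');q,e=manip.snapshot('scene');ms=manip.camera_model('scene')
cv2.imwrite('pics/w5.png',np.hstack([cv2.resize(p[:,:,::-1],(480,360)),cv2.resize(q[150:270,160:267,::-1],(320,360))]))
P=cloud(e,ms);k=(P[...,2]>.104)&(P[...,2]<.122)&(np.hypot(P[...,0]-.565,P[...,1]+.118)<.02);print(k.sum(),np.median(P[k],0))
print(proj([.565,-.118,.116],ms),proj([.5661,-.0564,.098],ms))
E
```

```text
t: 9.12
tcp_pos: [0.519, -0.0456, 0.243]
tool_rot: [0.022, 1.0, -0.001, 0.004]
force: [-0.4, -0.1, 0.8]
finger_gap: 0.001
gripper_force: 0.0
t: 9.53
tcp_pos: [0.5916, -0.12, 0.2379]
tool_rot: [0.023, 1.0, 0.0, -0.0]
force: [0.2, 0.6, 0.0]
finger_gap: -0.001
gripper_force: 0.0
[ 0.59162018 -0.11996272  0.23787257] [0.23716586 0.56662601 0.0456764 ]
25 [ 0.56722552 -0.1203912   0.11347464]
[198.72771771 215.3437191 ] [224.48477884 209.46439963]
```

View pics/w5.png

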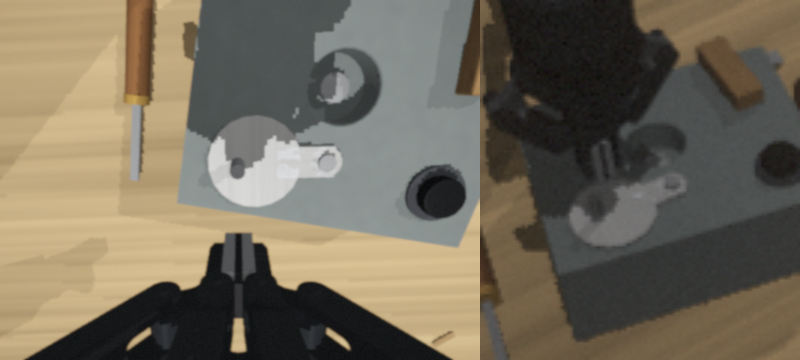

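The left half shows the cover open with its pin at (238,168), the key and well bare, and the fingertips at (238,240) beyond the pin. Measured pin is (0.567,-0.120), as expected.

```bash
python3 -m crank '[{"dp":[0,0,0.064],"delta_rot":[0,0,0],"fingers":-1},{"dp":[0,0,0.064],"delta_rot":[0,0,0],"fingers":-1},{"dp":[0,0,0],"delta_rot":[0,0,0],"fingers":-1},{"dp":[0.007,0,0],"delta_rot":[0,0,0],"fingers":-1},{"dp":[0.007,0,0],"delta_rot":[0,0,0],"fingers":-1},{"dp":[0,0,0],"delta_rot":[0,0,0],"fingers":-1}]'
cat > st.py <<'E'
from h import *
s=manip.sense();print(s['t'],s['tcp_pos'],s['force'])
T=s['tcp_pos'][:2];M=R.from_quat(s['tool_rot']).as_matrix();Rm=M[:2,:2]
ex=np.array([.9768,-.2144]);ey=np.array([.2144,.9768]);piv=.565*ex+.0663*ey
print('pivot in tool',(piv-T)@Rm*1000,'theta',np.degrees(np.arctan2(M[1,0],M[0,0]))%360-77.6)
E
python3 st.py
```

```text
t: 10.13
tcp_pos: [0.5836, -0.118, 0.1766]
tool_rot: [0.021, 1.0, -0.0, 0.001]
force: [-0.3, 0.5, 1.0]
finger_gap: -0.005
gripper_force: 0.0
10.1333 [ 0.58359242 -0.11796165  0.1766139 ] [-0.27156878  0.51460458  1.02421373]
pivot in tool [20.10834828 60.78174071] theta 99.94440850926878
```

```bash
python3 -m crank '[{"dp":[0.007,-0.002,0],"delta_rot":[0,0,0],"fingers":-1},{"dp":[0.0087,-0.0019,0],"delta_rot":[0,0,0.0111],"fingers":-1},{"dp":[0.0087,-0.0019,0],"delta_rot":[0,0,0.0111],"fingers":-1},{"dp":[0.0087,-0.0019,0],"delta_rot":[0,0,0.0111],"fingers":-1},{"dp":[0.0087,-0.0019,0],"delta_rot":[0,0,0.0111],"fingers":-1},{"dp":[0.0087,-0.0019,0],"delta_rot":[0,0,0.0111],"fingers":-1},{"dp":[0.0087,-0.0019,0],"delta_rot":[0,0,0.0111],"fingers":-1},{"dp":[0.0087,-0.0019,0],"delta_rot":[0,0,0.0111],"fingers":-1},{"dp":[0.0087,-0.0019,0],"delta_rot":[0,0,0.0111],"fingers":-1}]';python3 st.py
```

```text
t: 10.88
tcp_pos: [0.5461, -0.1174, 0.1767]
tool_rot: [0.298, 0.955, -0.0, 0.002]
force: [0.6, -1.1, -0.3]
finger_gap: -0.0
gripper_force: 0.5
10.8833 [ 0.54605357 -0.11736677  0.17672079] [ 0.61463315 -1.11116814 -0.28675328]
pivot in tool [18.18038523 61.57676116] theta 67.75088491093484
```

```bash
python3 -m crank '[{"dp":[0.0087,-0.0019,0.004],"delta_rot":[0,0,0.0111],"fingers":-1},{"dp":[0.0087,-0.0019,0],"delta_rot":[0,0,0.0111],"fingers":-1},{"dp":[0.0087,-0.0019,0],"delta_rot":[0,0,0.0111],"fingers":-1},{"dp":[0.0087,-0.0019,0],"delta_rot":[0,0,0.0111],"fingers":-1},{"dp":[0.0087,-0.0019,0],"delta_rot":[0,0,0.0111],"fingers":-1},{"dp":[0.0087,-0.0019,0],"delta_rot":[0,0,0.0111],"fingers":-1},{"dp":[0.0087,-0.0019,0],"delta_rot":[0,0,0.0111],"fingers":-1},{"dp":[0.0087,-0.0019,0],"delta_rot":[0,0,0.0111],"fingers":-1},{"dp":[0.0087,-0.0019,0],"delta_rot":[0,0,0.0111],"fingers":-1},{"dp":[0.0087,-0.0019,0],"delta_rot":[0,0,0.0111],"fingers":-1},{"dp":[0.0087,-0.0019,0],"delta_rot":[0,0,0.0111],"fingers":-1},{"dp":[0.0087,-0.0019,0],"delta_rot":[0,0,0.0111],"fingers":-1}]';python3 st.py
```

```text
t: 11.88
tcp_pos: [0.5084, -0.0809, 0.1745]
tool_rot: [0.66, 0.751, 0.0, 0.002]
force: [0.4, -0.9, 1.0]
finger_gap: 0.005
gripper_force: 0.5
11.8833 [ 0.50841943 -0.08089788  0.17445671] [ 0.35094812 -0.93836868  1.04109808]
pivot in tool [16.88273168 60.36716515] theta 19.80648555106619
```

```bash
python3 -m crank '[{"dp":[0.0087,-0.0019,0],"delta_rot":[0,0,0.0111],"fingers":-1},{"dp":[0.0087,-0.0019,0],"delta_rot":[0,0,0.0111],"fingers":-1},{"dp":[0.0087,-0.0019,0],"delta_rot":[0,0,0.0111],"fingers":-1},{"dp":[0.0087,-0.0019,0],"delta_rot":[0,0,0.0111],"fingers":-1},{"dp":[0,0,0],"delta_rot":[0,0,0],"fingers":-1},{"dp":[0,0,0],"delta_rot":[0,0,0],"fingers":-1}]';python3 st.py
python3 -m crank '[{"dp":[0.002,0,0],"delta_rot":[0,0,0],"fingers":-1},{"dp":[0.002,0,0],"delta_rot":[0,0,0],"fingers":-1},{"dp":[0,0,0],"delta_rot":[0,0,0],"fingers":-1}]';python3 st.py
```

```text
t: 12.38
tcp_pos: [0.5041, -0.0633, 0.174]
tool_rot: [0.756, 0.654, 0.001, 0.001]
force: [0.5, 0.3, 0.2]
finger_gap: -0.001
gripper_force: 0.0
12.3833 [ 0.50413378 -0.06331386  0.17399519] [0.46691969 0.26442085 0.2434288 ]
pivot in tool [15.77946205 60.33073003] theta 4.132034977517691
t: 12.63
tcp_pos: [0.5043, -0.0614, 0.1732]
tool_rot: [0.757, 0.654, 0.0, 0.0]
force: [-0.8, -0.1, 0.2]
finger_gap: 0.001
gripper_force: 0.2
12.6333 [ 0.504335   -0.06142021  0.17319731] [-0.80063886 -0.08293424  0.22089838]
pivot in tool [13.96460431 60.38372843] theta 4.0485032611409935
```

```bash
python3 -m crank '[{"dp":[0.002,0,0],"delta_rot":[0,0,0],"fingers":-1},{"dp":[0.002,0,0],"delta_rot":[0,0,0],"fingers":-1},{"dp":[0,0,0],"delta_rot":[0,0,0],"fingers":-1}]'
python3 -m crank '[{"dp":[0.002,0,0],"delta_rot":[0,0,0],"fingers":-1},{"dp":[0,0,0],"delta_rot":[0,0,0],"fingers":-1},{"dp":[0,0,0],"delta_rot":[0,0,0],"fingers":-1}]';python3 st.py
```

```text
t: 12.88
tcp_pos: [0.5045, -0.0598, 0.173]
tool_rot: [0.757, 0.654, -0.0, 0.001]
force: [-0.7, -3.7, 1.4]
finger_gap: 0.001
gripper_force: 2.0
t: 13.13
tcp_pos: [0.5045, -0.0596, 0.173]
tool_rot: [0.756, 0.654, -0.001, 0.001]
force: [-3.0, -7.0, 1.0]
finger_gap: -0.001
gripper_force: 3.7
13.1333 [ 0.50454557 -0.05956133  0.17299737] [-2.96650222 -6.99523654  0.98873085]
pivot in tool [12.04934246 60.45450174] theta 4.091604337214392
```

The arm has stopped moving as the force rises, so the cover is at its closed stop. I back off, rise and look.

```bash
python3 -m crank '[{"dp":[-0.01,0,0],"delta_rot":[0,0,0],"fingers":-1},{"dp":[-0.02,0,0],"delta_rot":[0,0,0],"fingers":-1},{"dp":[0,0,-0.06],"delta_rot":[0,0,0],"fingers":-1},{"dp":[0,0,-0.08],"delta_rot":[0,0,0],"fingers":-1},{"dp":[0,0,-0.08],"delta_rot":[0,0,0],"fingers":-1},{"dp":[0,0,-0.06],"delta_rot":[0,0,0],"fingers":-1},{"dp":[0,0,0],"delta_rot":[0,0,0],"fingers":-1},{"dp":[0,0,0],"delta_rot":[0,0,0],"fingers":-1}]'
python3 - <<'E'
from h import *
p,d=manip.snapshot('wrist');q,e=manip.snapshot('scene')
cv2.imwrite('pics/w6.png',np.hstack([cv2.resize(p[:,:,::-1],(480,360)),cv2.resize(q[150:270,160:267,::-1],(320,360))]))
E
```

```text
t: 13.8
tcp_pos: [0.5028, -0.0734, 0.3146]
tool_rot: [0.757, 0.653, 0.001, 0.002]
force: [-0.9, 0.2, -0.2]
finger_gap: 0.003
gripper_force: 0.0
```

View pics/w6.png

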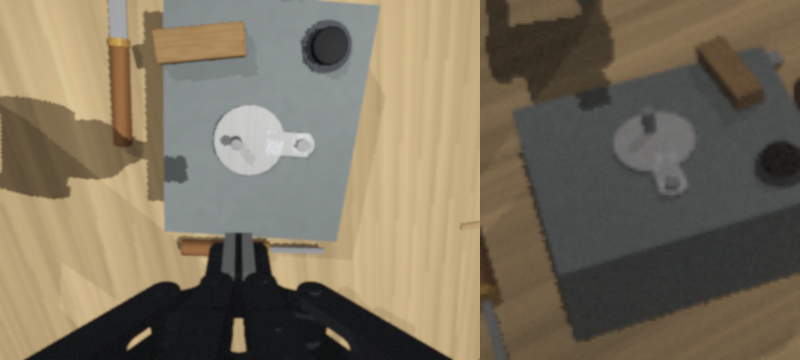

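Both views show the cover closed over the well at (248,140), with the paste bar, chisels and start button undisturbed. The robot is clear of everything, so I hand in.

```bash
python3 -c "
from station import manip
print(manip.sign_off())"
```

```text
the job is handed in; nothing more can be done
None
```

The cover was pushed wide open, the reset key was pressed to its hard stop (14.6 N), and the cover was pushed back to its closed stop; I then handed the job in with the arm clear at about 14 s and nothing else visibly moved.

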